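# Seat the label rewinder's flange on its drive key

### The arm

A 6-joint arm with a two-finger parallel gripper is mounted at the origin on a cart in front of the work surface, level with it; the furniture and walls round the work are solid. World frame = base frame: x ahead of the robot, y to its left, z up, the work surface at z = 0. Lengths are in m, angles in degrees, forces in N, time in s.
With the tool pointing down it reaches from about 0.25 to 0.775 m from the base axis. Payload 8.9 kg.
Tool frame: the origin (TCP) lies between the finger pads; the fingertips stand ctrl.tip_extent ahead of it and the grasp point (between the pads) lies 5 mm behind it (ctrl.tip_extent is the distance from the TCP to the fingertips, in m); z points along the fingers, y is the line along which they close (so a half turn about z gives the same grasp; the last joint's range is limited). The gripper opens to 85 mm and grips with 20 to 120 N. Pads are 22 mm wide; open, the fingers measure 114 mm over their backs; the gripper's body (76 mm by 85 mm) begins 54 mm behind the grasp point. The pads swing forward as they close: fully open they stand 13 mm farther back than shut.
Start: joints at [-73.871, 16.656, -8.789, 64.555, 0, 82.019], TCP at [0.214, -0.479, 0.245] pointing down, gripper open.
Joint ranges: [-144.48, 144.48], [-52.06, 99.96], [-74.48, 78.29], [-112.23, 115.85], [-86.99, 84.42], [-180, 180]. Speed limits (degrees/s): [127.2, 127.2, 159.86, 180, 180, 180].

### API

Orientations are given as a 3x3 rotation matrix whose columns are the frame's x, y, z axes.
In Python, from station import ctrl gives the robot as it stands.
- The arm moves only by the shell command python3 -m inch 'ROWS' [OPENING]. ROWS is JSON, a list of rows, each an object of numbers: "tx", "ty", "tz": the shift along the tool's x, y, z in cm; "roll": the turn about the tool's z in units of 6 degrees (1.0 is 6 degrees). In form: [{"tx": .., "ty": .., "tz": .., "roll": ..}, ...]. A call has 1 to 5 rows; each row shifts and turns the commanded pose from where the row before left it, along the tool's axes as they then stand; what a row does not reach is not made up. A row lasts 1/10 s, in which the tool goes at most 50 mm and 8.59 degrees, less where a joint would pass 70% of its speed; a pose out of reach is approached as far as the arm can. A call is refused whole if a number of a shift passes 5 or a number of a turn 1, either way. A call with a gripper value outside its range is refused whole. OPENING is the opening, from 0 (shut) to 1 (fully open), set as the call begins (- or left out, the last holds). The fingers move at their own pace and stop on an object; the grip force is fixed at half the most. Time passes only in rows, so rows that do not move let the fingers close. It gives the time, the measured TCP pose, the force, the opening and the grip force at its end, in the units of the state.
- ctrl.state(): the state, without advancing time (a new reading comes with each control period).
- ctrl.camera(name): name is "side" or "top" or "wrist"; returns the picture (384x512x3 uint8, red, green, blue); there is no depth.
- ctrl.camera_params(name): a dict with "mtx" (3x3 intrinsics, pixels), "view" (4x4, takes a point from world to camera coordinates). Camera axes: x right, y down, z forward; pixel columns grow to the right and rows downward; lengths in m; the calibration is good to about 2 mm. A picture is of the moment at which its call begins: read the wrist's pose just before it. camera_params takes no time and is no camera call; for the wrist camera it gives the pose at the moment of the call.
- ctrl.close_job(): hands the job in; it is judged then, once.
The state is a dict: "clock": time; "joints": joint angles; "joint_vel": joint speeds; "joint_torque": joint torques, N m; "eef_pos": TCP position; "tcp_rot": TCP orientation; "wrist_force": force on the tool from outside, world axes, zero at the start; "moment": the same for the moment, N m; "width": finger opening in m; "grasp_force": force on a finger pad.
Only numpy, scipy, OpenCV 4.12 (cv2) and the standard library are available. Lean on these libraries where they do the work, as an engineer would, in place of code of your own. Each camera call takes 0.05 s, during which the arm holds its last target. There are 200 camera calls.

### The job

The spoked flange of the label rewinder is sitting high on its spindle because its rim notch is not over the drive key. With a fingertip turn the flange until the notch stands over the key, then press the flange down until it is fully home, and take the hand away. Only push and press: do not lift the flange, and leave the small things lying around it where they are.

Things in the scene. Friction and masses are not known exactly. Their poses are not given: they have to be found in the camera images.
- rewinder: Label rewinder, fixed to the bench: a round grey housing 184 mm in diameter and 30 mm high with a flat top (the deck). Origin at the centre of its underside, on the spindle axis; z up. An upright steel drive key stands on the deck 76 mm from the axis, in the direction of the housing's own -x, where a square ear 26 mm wide sticks out 14 mm from the round housing, level with the deck.
- key_top (a point): Middle of the flat top of the fixed drive key, 76 mm from the spindle axis, 13.5 mm above the deck. The key is a dark steel block 9 mm wide and 16 mm long (along the radius), and peeps out 4 mm beyond the flange's rim; it stands on a foot 16 mm wide and 2 mm high.
- flange_seat (a joint): How far the black flange is down its spindle, in m: 0 at the start (underside 15 mm above the deck, 1.5 mm above the key), 0.012 fully home (underside 3 mm above the deck); negative is lifted. A friction fit: it stays where left and slides under a push of about 4 N. With the notch off the key a push only makes it give some mm (about 5 at 14 N), and it comes most of the way back.
- flange_turn (a joint): Turn of the flange about its upright spindle relative to the housing, in rad, growing anticlockwise seen from above: 0 (or any whole turn) puts the middle of the notch over the key. It turns without end, both ways, against a small friction of about 0.06 N m, and stays where it is left. The key has 4 mm of room on either side in the notch: about 0.05 rad either way.
- hub_top (a point): Centre of the flat top of the flange's hub, on the spindle axis: the place to press. The hub is a plain disc 40 mm in diameter whose top stands 4 mm above the flange's spokes and rim (59 mm above the bench at the start, 47 mm when home).
- notch (a point): Middle of the notch in the rim, 76 mm from the axis, level with the rim's upper face: a slot 17 mm wide cut right through the rim. The flange is a black wheel 160 mm in diameter and 10 mm thick (upper face 55 mm above the bench at the start): a rim 14 mm wide, a hub and three radial spokes 14 mm wide, 60, 180 and 300 degrees from the notch.
- window_a (a point): Centre, 43 mm from the axis and level with the upper face, of the open window between two spokes that lies on the notch's side of the flange. The three windows are alike: open from 20 mm (hub) to 66 mm (rim) from the axis and about 100 degrees wide, open down to the deck 25 mm below the upper face at the start. A fingertip lowered about 12 mm into a window can push a spoke round.
- window_b (a point): The like point of the window 120 degrees anticlockwise (from above) from window_a.
- window_c (a point): The like point of the window 240 degrees anticlockwise (from above) from window_a.
- electrical_tape: Bystander, loose: roll of black tape, 59 mm across, 19 mm high, lying on the bench left of the rewinder's front. Origin at the centre of its underside.
- usb_stick: Bystander, loose: small memory stick, 53 x 18 x 8 mm, lying on the bench right of the rewinder's front. Origin on its underside.
- serial_plug: Bystander, loose: black connector, 52 x 34 x 16 mm, lying on the bench right of the rewinder. Origin on its underside.

How it is judged (in metres and radians):
On the way, in this order (a step that is already met when the one before it is completed fails the run):
1. the notch is turned over the drive key (horizontal distance between notch and key_top below 0.006 m).
2. the flange is pressed home over the key (value of joint flange_seat above 0.0105 m and horizontal distance between notch and key_top below 0.006 m), for 0.2 s.
At the end, for the whole second after the job is handed in: The flange is home on its spindle (pushed down at least 10.5 of its 12 mm) with the drive key in its notch (notch within 6 mm of the key), at rest, and the tape, memory stick and plug lie within 20 mm of where they were (all of step 2 and velocity of joint flange_turn between -0.05 and 0.05 rad/s and distance of each of electrical_tape, usb_stick, serial_plug from where it was at the start of the episode below 0.02 m); the robot touches nothing.
It fails at once if the flange is lifted on its spindle by more than 4 mm (value of joint flange_seat below -0.004 m).
It fails at once if a bystander is lifted or pushed away by more than 20 mm (distance of any of electrical_tape, usb_stick, serial_plug from where it was at the start of the episode above 0.02 m).
It also fails if it takes over 51 s, if anything falls off the work surface, if the arm or the gripper's body presses on something with over 40 N, if the wrist force passes 120 N, or if a joint passes its speed limit or range.

## Working session

There is one attempt and no reset: what is moved stays moved. The work goes in short steps, Python scripts to look and compute and a shell command to move; the robot and the scene stay as the last step left them, time stands still between calls to the robot, and variables do not carry over. Pictures are saved under pics/ and viewed, at most 10 in all, crops included, and the job is handed in when it is done.

```bash
mkdir -p pics; python3 - <<'E'
from station import ctrl
import cv2,numpy as np
for n in("top","side"):
    im=ctrl.camera(n); cv2.imwrite(f"pics/{n}0.png",im[:,:,::-1])
    p=ctrl.camera_params(n); print(n,np.round(p["mtx"],1).tolist(),np.round(p["view"],3).tolist())
s=ctrl.state(); print(s["clock"],s["eef_pos"],np.round(s["tcp_rot"],3).tolist(),s["width"],ctrl.tip_extent)
E
```

```text
top [[381.0, 0.0, 254.8], [0.0, 381.0, 197.2], [0.0, 0.0, 1.0]] [[-0.012, -1.0, -0.022, -0.051], [-0.999, 0.012, -0.03, 0.534], [0.03, 0.022, -0.999, 0.918], [0.0, 0.0, 0.0, 1.0]]
side [[474.2, 0.0, 248.7], [0.0, 474.2, 186.1], [0.0, 0.0, 1.0]] [[1.0, 0.011, -0.005, -0.522], [0.004, -0.695, -0.719, -0.019], [-0.012, 0.719, -0.695, 1.079], [0.0, 0.0, 0.0, 1.0]]
0.1 [ 0.21436048 -0.47884439  0.24478774] [[0.913, 0.408, -0.0], [0.408, -0.913, 0.001], [0.0, -0.001, -1.0]] 0.08548221589367108 0.014
```

View pics/top0.png

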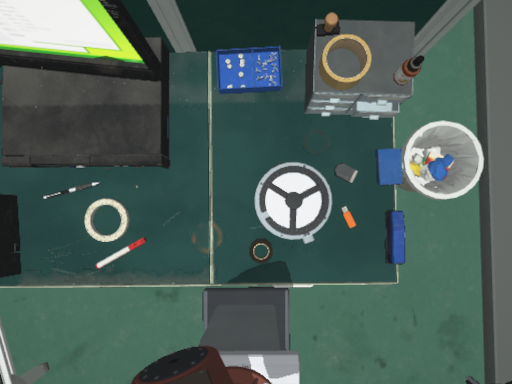

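View pics/side0.png

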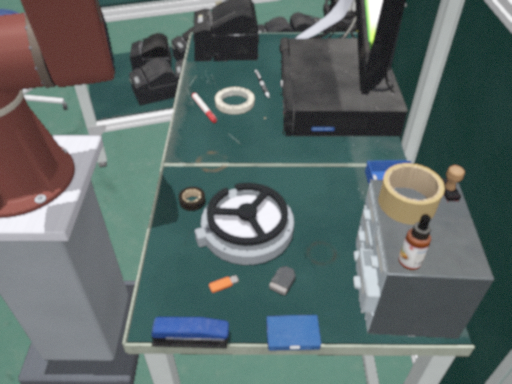

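The top view shows the rewinder at about (293,201), its ear at (308,238), and spokes pointing down, upper left and upper right. The tape is at (261,250), the stick at (348,217) and the plug at (346,172). I'll enlarge the rewinder.

```bash
python3 - <<'E'
import cv2
im=cv2.imread("pics/top0.png")[150:255,240:345]; a=cv2.resize(im,(560,560),interpolation=cv2.INTER_CUBIC)
cv2.imwrite("pics/crop0.png",a)
E
```

```text
(no output)
```

View pics/crop0.png

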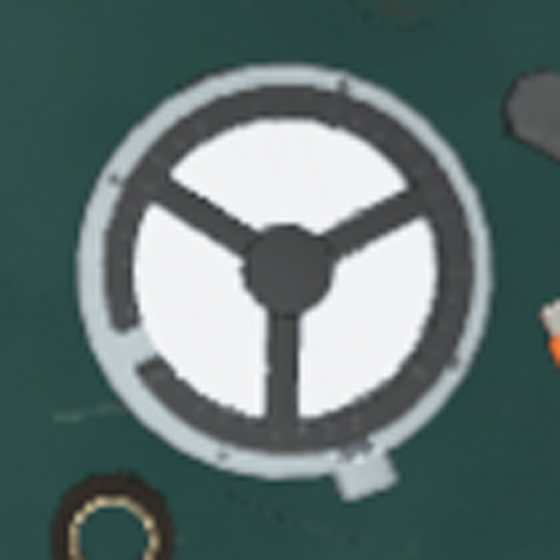

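Notch at crop (137,347), hub at (288,270), ear at (365,475), key at about (356,453). The flange therefore has to turn roughly +84° anticlockwise.

```bash
cat > h.py <<'E'
from station import ctrl
import numpy as np
def px2w(n,u,v,z,p=None):
    p=p or ctrl.camera_params(n); V=np.array(p["view"]); R,t=V[:3,:3],V[:3,3]
    d=R.T@np.linalg.solve(np.array(p["mtx"]),[u,v,1]); c=-R.T@t
    return c+d*(z-c[2])/d[2]
def ang(a,b): return np.degrees(np.arctan2(b[1]-a[1],b[0]-a[0]))
E
python3 - <<'E'
from h import *
W=lambda u,v,z:px2w("top",240+(u+.5)/5.333-.5,150+(v+.5)/5.333-.5,z)
h=W(288,270,.059);k=W(356,453,.0435);e=W(365,475,.03);n=W(137,347,.055);s=W(283,410,.055);hd=W(285,270,.03)
print(h,hd,k,e,n)
for q in(k,e,n,s):print(ang(h,q),np.hypot(*(q-h)[:2]))
S=ctrl.state();t=S["eef_pos"];R=np.array(S["tcp_rot"])
a=np.radians(5);tgt=np.array([h[0]+.043*np.cos(a),h[1]+.043*np.sin(a),.10])
print(tgt,"tool shift cm",R.T@(tgt-t)*100)
E
```

```text
[ 0.52321806 -0.14675397  0.059     ] [ 0.52383376 -0.14773433  0.03      ] [ 0.44359483 -0.17631377  0.0435    ] [ 0.43293555 -0.18162508  0.03      ] [ 0.49091702 -0.08165177  0.055     ]
-159.6327620886588 0.08493314990335207
-158.88123120673984 0.09678287403286626
116.38871992546292 0.07267498578394047
177.4089182494864 0.06013129473269834
[ 0.56605443 -0.14300628  0.1       ] tool shift cm [ 45.81775162 -16.27083094  14.50473329]
```

```bash
R='[{"tx":4.4,"ty":-1.6},{"tx":4.4,"ty":-1.6},{"tx":4.4,"ty":-1.6},{"tx":4.4,"ty":-1.6},{"tx":4.4,"ty":-1.6}]'; python3 -m inch '[{"tx":4.4,"ty":-1.6},{"tx":4.4,"ty":-1.6},{"tx":4.4,"ty":-1.6},{"tx":4.4,"ty":-1.6},{"tx":4.4,"ty":-1.6}]' 0; python3 -m inch '[{"tx":4.4,"ty":-1.6},{"tx":4.4,"ty":-1.6},{"tx":4.4,"ty":-1.6},{"tx":4.4,"ty":-1.6},{"tx":4.4,"ty":-1.6}]'; python3 -m inch '[{"tz":4,"roll":1},{"tz":3,"roll":1},{"tz":2,"roll":1},{}]'
cat > go.py <<'E'
# tool shift to reach (radius, angle about hub, tip height) 
import sys
from h import *
H=np.array([.523,-.147]); r,a,z=map(float,sys.argv[1:4])
S=ctrl.state();t=np.array(S["eef_pos"]);R=np.array(S["tcp_rot"]);a_=np.radians(a)
tgt=np.array([*(H+r*np.array([np.cos(a_),np.sin(a_)])),z+ctrl.tip_extent])
print("t",S["clock"],"tip",t[:2]-H,t[2]-ctrl.tip_extent,"ext",ctrl.tip_extent,"J",np.round(S["joints"]),"F",np.round(S["wrist_force"],1))
print("shift cm",np.round(R.T@(tgt-t)*100,2),"xaxis",np.degrees(np.arctan2(R[1,0],R[0,0])),"width",S["width"],"Rz",R[:,2])
E
python3 go.py .043 5 .042
```

```text
t 0.1 tip [-0.30863952 -0.33184439] 0.23078773592907534 ext 0.014 J [-74.  17.  -9.  65.  -0.  82.] F [-1.4 -0.2 -0.3]
shift cm [ 45.79 -16.25  18.9 ] xaxis 24.110289416609966 width 0.08548221589367108 Rz [-3.24864583e-04  1.11347496e-03 -9.99999327e-01]validation failed for argument at $[0]...
validation failed for argument at $[0]...
validation failed for argument at $[0]...
```

Every row probably needs all four keys.

```bash
python3 -m inch '[{"tx":4.4,"ty":-1.6,"tz":0,"roll":0},{"tx":4.4,"ty":-1.6,"tz":0,"roll":0},{"tx":4.4,"ty":-1.6,"tz":0,"roll":0},{"tx":4.4,"ty":-1.6,"tz":0,"roll":0},{"tx":4.4,"ty":-1.6,"tz":0,"roll":0}]' 0; python3 -m inch '[{"tx":4.4,"ty":-1.6,"tz":0,"roll":0},{"tx":4.4,"ty":-1.6,"tz":0,"roll":0},{"tx":4.4,"ty":-1.6,"tz":0,"roll":0},{"tx":4.4,"ty":-1.6,"tz":0,"roll":0},{"tx":4.4,"ty":-1.6,"tz":0,"roll":0}]'; python3 -m inch '[{"tx":0,"ty":0,"tz":4,"roll":1},{"tx":0,"ty":0,"tz":3,"roll":1},{"tx":0,"ty":0,"tz":2,"roll":1},{"tx":0,"ty":0,"tz":0,"roll":0}]'
python3 go.py .043 5 .042
```

```text
clock: 0.6
eef_pos: [0.3835, -0.3147, 0.2451]
tcp_rot: [[0.913, 0.408, -0.0], [0.408, -0.913, 0.0], [-0.0, -0.0, -1.0]]
wrist_force: [1.3, -1.6, -0.4]
width: 0.0122
grasp_force: 0.0
clock: 1.1
eef_pos: [0.5517, -0.1517, 0.2451]
tcp_rot: [[0.913, 0.409, -0.0], [0.409, -0.913, 0.0], [-0.0, -0.0, -1.0]]
wrist_force: [0.7, -0.6, 0.5]
width: -0.0001
grasp_force: 0.0
clock: 1.5
eef_pos: [0.5487, -0.1524, 0.1523]
tcp_rot: [[0.994, 0.105, -0.005], [0.105, -0.994, 0.002], [-0.005, -0.003, -1.0]]
wrist_force: [0.1, 0.3, 0.5]
width: 0.0001
grasp_force: 0.0
t 1.5 tip [ 0.02569688 -0.00537914] 0.1382847643815295 ext 0.014 J [-23.  25. -10.  55.  -0. 151.] F [0.1 0.3 0.5]
shift cm [ 1.85 -0.7   9.62] xaxis 6.041185360905195 width 0.00011723131671201374 Rz [-0.00539031  0.00223587 -0.99998297]
```

```bash
python3 -m inch '[{"tx":1.8,"ty":-0.7,"tz":3.0,"roll":0},{"tx":0,"ty":0,"tz":3.0,"roll":0},{"tx":0,"ty":0,"tz":0,"roll":0}]'; python3 - <<'E'
from h import *
import cv2
cv2.imwrite("pics/w1.png",ctrl.camera("wrist")[:,:,::-1])
E
python3 go.py .043 5 .042
```

```text
clock: 1.8
eef_pos: [0.5661, -0.1438, 0.093]
tcp_rot: [[0.994, 0.109, -0.005], [0.109, -0.994, 0.002], [-0.005, -0.002, -1.0]]
wrist_force: [-0.7, 0.8, -0.4]
width: -0.0001
grasp_force: 0.0
t 1.85 tip [0.04395434 0.00273135] 0.0810254393077129 ext 0.014 J [-21.  30. -12.  48.  -0. 152.] F [ 0.2 -0.3  1.6]
shift cm [-0.09 -0.11  3.9 ] xaxis 6.238427241523784 width -0.00013400915714111263 Rz [-2.56298857e-03  9.28028106e-04 -9.99996285e-01]
```

View pics/w1.png

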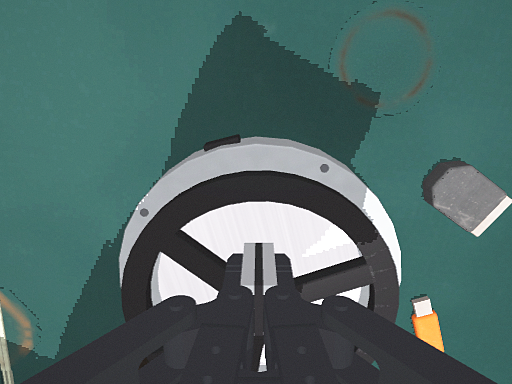

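The fingertips, at about (260,245), are over the middle of the far window. I'll lower them and sweep anticlockwise.

```bash
python3 -m inch '[{"tx":-0.1,"ty":-0.1,"tz":1.5,"roll":0},{"tx":0,"ty":0,"tz":1.4,"roll":0},{"tx":0,"ty":0,"tz":1.0,"roll":0},{"tx":0,"ty":0,"tz":0,"roll":0}]';  python3 go.py .043 5 .042
```

```text
clock: 2.25
eef_pos: [0.5667, -0.1439, 0.0567]
tcp_rot: [[0.994, 0.107, -0.0], [0.107, -0.994, 0.0], [-0.0, -0.0, -1.0]]
wrist_force: [-0.5, 0.1, 0.6]
width: -0.0
grasp_force: 0.0
t 2.25 tip [0.04367118 0.003122  ] 0.04272970207028186 ext 0.014 J [-21.  32. -15.  43.  -0. 152.] F [-0.5  0.1  0.6]
shift cm [-0.08 -0.07  0.07] xaxis 6.1382515756594795 width -3.12406685487021e-05 Rz [-1.91814563e-04  1.53723421e-05 -9.99999981e-01]
```

```bash
python3 -m inch '[{"tx":-0.02,"ty":-0.45,"tz":0,"roll":-1},{"tx":-0.02,"ty":-0.45,"tz":0,"roll":-1},{"tx":-0.02,"ty":-0.45,"tz":0,"roll":-1},{"tx":-0.02,"ty":-0.45,"tz":0,"roll":-1},{"tx":-0.02,"ty":-0.45,"tz":0,"roll":-1}]';  python3 go.py .043 33 .042
```

```text
clock: 2.75
eef_pos: [0.56, -0.1232, 0.058]
tcp_rot: [[0.805, 0.593, 0.002], [0.593, -0.805, -0.001], [0.001, 0.002, -1.0]]
wrist_force: [1.7, -0.5, -1.0]
width: -0.0002
grasp_force: 0.7
t 2.75 tip [0.03702375 0.02375094] 0.043998139404282655 ext 0.014 J [-20.  31. -17.  42.  -0. 124.] F [ 1.7 -0.5 -1. ]
shift cm [-0.1  -0.03  0.2 ] xaxis 36.38310690874435 width -0.00017003458878915456 Rz [ 0.0023757  -0.0010238  -0.99999665]
```

```bash
python3 -m inch '[{"tx":-0.04,"ty":-0.45,"tz":0.1,"roll":-1},{"tx":-0.04,"ty":-0.45,"tz":0,"roll":-1},{"tx":-0.02,"ty":-0.45,"tz":0,"roll":-1},{"tx":-0.02,"ty":-0.45,"tz":0,"roll":-1},{"tx":-0.02,"ty":-0.45,"tz":0,"roll":-1}]';python3 -m inch '[{"tx":-0.02,"ty":-0.45,"tz":0,"roll":-1},{"tx":-0.02,"ty":-0.45,"tz":0,"roll":-1},{"tx":-0.02,"ty":-0.45,"tz":0,"roll":-1},{"tx":-0.02,"ty":-0.45,"tz":0,"roll":-1},{"tx":0,"ty":0,"tz":0,"roll":0}]';  python3 go.py .043 87 .042
python3 - <<'E'
from h import *
import cv2
im=ctrl.camera("top")[150:255,240:345,::-1]
cv2.imwrite("pics/c2.png",cv2.resize(im,(560,560),interpolation=cv2.INTER_CUBIC))
E
```

```text
clock: 3.25
eef_pos: [0.5429, -0.1091, 0.0571]
tcp_rot: [[0.4, 0.916, 0.003], [0.916, -0.4, -0.0], [0.001, 0.003, -1.0]]
wrist_force: [2.4, 1.6, 0.1]
width: 0.0
grasp_force: 1.0
clock: 3.75
eef_pos: [0.5245, -0.1052, 0.0568]
tcp_rot: [[-0.004, 1.0, 0.002], [1.0, 0.004, -0.0], [-0.0, 0.002, -1.0]]
wrist_force: [1.5, 1.0, 1.1]
width: -0.0001
grasp_force: 0.4
t 3.75 tip [0.00150261 0.04180515] 0.04276869372436882 ext 0.014 J [-19.  28. -23.  39.   0.  71.] F [1.5 1.  1.1]
shift cm [0.11 0.08 0.08] xaxis 90.22743112137518 width -8.581810952174604e-05 Rz [ 1.78665908e-03 -1.64499861e-04 -9.99998390e-01]
```

View pics/c2.png

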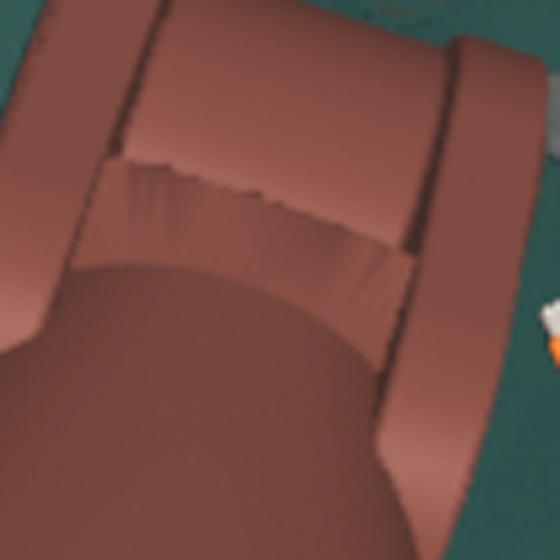

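The arm hides the flange in the top view, so I'll use the side and wrist cameras.

```bash
python3 - <<'E'
from h import *
import cv2
s=cv2.resize(ctrl.camera("side")[165:275,180:310,::-1],(472,400),interpolation=cv2.INTER_CUBIC)
w=cv2.resize(ctrl.camera("wrist")[100:384,:,::-1],(472,262))
im=np.zeros((400,800,3),np.uint8)
cv2.imwrite("pics/sw3.png",np.vstack([s,w])[:600])
E
```

```text
(no output)
```

View pics/sw3.png

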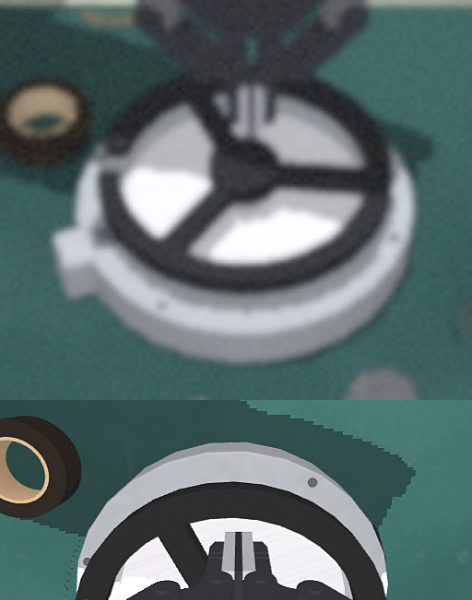

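In the side crop the notch is at (118,162), the hub at (242,170), spokes run to (208,112), (365,180) and (182,245), and the key is at about (104,232).

```bash
python3 - <<'E'
from h import *
W=lambda u,v,z:px2w("side",180+(u+.5)/3.631-.5,165+(v+.5)/3.636-.5,z)
h=W(242,170,.059);print(h)
for n,u,v,z in(("notch",116,162,.055),("s1",208,112,.055),("s2",365,180,.055),("s3",182,245,.055),("key",104,230,.0435),("ear",76,262,.03)):
    q=W(u,v,z);print(n,ang(h,q),q,ang([.523,-.147],q))
E
```

```text
[ 0.51939067 -0.15572893  0.059     ]
notch 172.3249977581809 [ 0.45115433 -0.14653333  0.055     ] 179.62784042307885
s1 112.4495592150082 [ 0.49975668 -0.10821     0.055     ] 120.93042006301808
s2 -2.748651538034257 [ 0.58510142 -0.15888369  0.055     ] -10.833122899579928
s3 -121.61978558441696 [ 0.4891422 -0.2048591  0.055    ] -120.33517904636767
key -158.09086921654176 [ 0.44670549 -0.18496164  0.0435    ] -153.54657139737196
ear -155.49634712597305 [ 0.43175793 -0.19567222  0.03      ] -151.9227313555389
```

About 25° remains. I'll push 21° more, then back out for a clear look.

```bash
python3 -m inch '[{"tx":0.05,"ty":-0.45,"tz":0,"roll":-1},{"tx":0.02,"ty":-0.45,"tz":0,"roll":-1},{"tx":0,"ty":-0.45,"tz":0,"roll":-1},{"tx":0,"ty":-0.22,"tz":0,"roll":-0.5},{"tx":0,"ty":0,"tz":0,"roll":0}]';  python3 go.py .043 110 .042; python3 -m inch '[{"tx":0,"ty":0.4,"tz":0,"roll":0},{"tx":0,"ty":0,"tz":-2,"roll":0},{"tx":0,"ty":0,"tz":-4,"roll":0},{"tx":0,"ty":4,"tz":-1,"roll":0},{"tx":0,"ty":4,"tz":0,"roll":0}]'; python3 -m inch '[{"tx":0,"ty":4,"tz":0,"roll":0},{"tx":3,"ty":3,"tz":0,"roll":0},{"tx":4,"ty":0,"tz":0,"roll":0},{"tx":4,"ty":0,"tz":0,"roll":0},{"tx":0,"ty":0,"tz":0,"roll":0}]'
python3 - <<'E'
from h import *
import cv2
im=ctrl.camera("top"); cv2.imwrite("pics/top4.png",im[:,:,::-1])
im=im[150:255,240:345,::-1]
cv2.imwrite("pics/c4.png",cv2.resize(im,(560,560),interpolation=cv2.INTER_CUBIC))
E
```

```text
clock: 4.4
eef_pos: [0.5087, -0.1068, 0.0557]
tcp_rot: [[-0.359, 0.933, 0.001], [0.933, 0.359, -0.0], [-0.0, 0.0, -1.0]]
wrist_force: [0.3, 0.3, 0.8]
width: -0.0
grasp_force: 0.4
t 4.4 tip [-0.01425711  0.04021968] 0.04168640522845559 ext 0.014 J [-20.  27. -25.  38.  -0.  49.] F [0.3 0.3 0.8]
shift cm [ 0.03 -0.04 -0.03] xaxis 111.03945236748865 width -2.4575985160030225e-05 Rz [ 6.12291834e-04 -2.60889317e-04 -9.99999779e-01]
clock: 4.9
eef_pos: [0.5892, -0.0766, 0.1282]
tcp_rot: [[-0.357, 0.934, 0.004], [0.934, 0.357, -0.001], [-0.003, 0.003, -1.0]]
wrist_force: [0.3, -1.1, -0.1]
width: 0.0002
grasp_force: 0.0
clock: 5.4
eef_pos: [0.6106, 0.0559, 0.1249]
tcp_rot: [[-0.362, 0.932, -0.002], [0.932, 0.362, 0.001], [0.002, -0.002, -1.0]]
wrist_force: [-0.1, -0.5, 0.1]
width: -0.0
grasp_force: 0.0
```

View pics/c4.png

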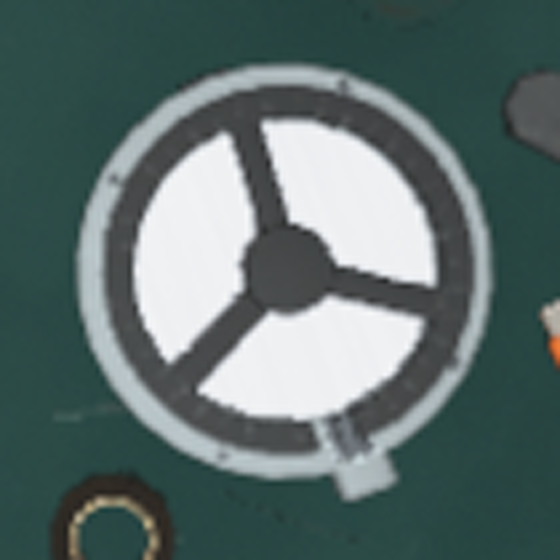

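The notch is now nearly over the key, which is visible at about (350,437) inside the slot. I'll measure the remaining angle numerically.

```bash
cat > m.py <<'E'
import sys,cv2
from h import *
from scipy.optimize import minimize
im=cv2.imread(sys.argv[1]); zf=float(sys.argv[2]); g=cv2.cvtColor(im,cv2.COLOR_BGR2GRAY).astype(np.float32)
p=ctrl.camera_params("top");V=np.array(p["view"]);M=np.array(p["mtx"])
def samp(c,r,a,z):
    r,a=np.broadcast_arrays(r,a)
    X=np.stack([c[0]+r*np.cos(a),c[1]+r*np.sin(a),np.full(r.shape,z)],-1)@V[:3,:3].T+V[:3,3]
    q=X@M.T; return cv2.remap(g,(q[...,0]/q[...,2]).astype(np.float32),(q[...,1]/q[...,2]).astype(np.float32),1)
A=np.radians(np.arange(0,360,.5)); 
# flange: bright windows inside 66mm, dark rim 67..79 : template in radius/angle
rr=np.arange(.024,.078,.002)[:,None]
def cost(x):
    d=(A-x[2]-np.pi/3+np.pi/3)%(2*np.pi/3)-np.pi/3   # spokes at x[2]+k*120deg
    wid=np.abs(rr*np.sin(d)); win=(1/(1+np.exp((.007-wid)/.0006)))*(1/(1+np.exp((rr-.066)/.0006)))
    I=samp(x[:2],rr,A[None,:],zf); return -np.corrcoef(win.ravel(),I.ravel())[0,1]
best=min((minimize(cost,[.523,-.147,np.radians(s)],method="Nelder-Mead",options=dict(initial_simplex=[[.523,-.147,np.radians(s)],[.527,-.147,np.radians(s)],[.523,-.143,np.radians(s)],[.523,-.147,np.radians(s+8)]])) for s in(0,20,40,60,80,100)),key=lambda o:o.fun)
c=best.x; sp=np.degrees(c[2]); print("centre",c[:2],"corr",-best.fun,"notch angles mod120",[(sp+60+120*k)%360 for k in range(3)])
# ear: green vs grey -> red channel
g=im[:,:,2].astype(np.float32); a=np.radians(np.arange(180,225,.25))
E=samp(c[:2],np.arange(.096,.103,.001)[:,None],a[None,:],.03).mean(0); on=np.degrees(a[E>(E.min()+E.max())/2]); print("ear",on.min(),on.max(),(on.min()+on.max())/2)
E
python3 m.py pics/top4.png .055; python3 m.py pics/top0.png .055
```

```text
centre [ 0.52389213 -0.14600735] corr 0.9749608292233755 notch angles mod120 [np.float64(135.56847162010467), np.float64(255.56847162010467), np.float64(15.568471620104674)]
ear 194.25 208.25 201.25
centre [ 0.5239699  -0.14586604] corr 0.9700911879606133 notch angles mod120 [np.float64(56.82054334892133), np.float64(176.82054334892132), np.float64(296.8205433489213)]
ear 194.25 208.25 201.25
```

Notch at 195.6°, key at about 200.8°, so about 5° more is needed. The last contact had the tip at 109.5° and the spoke at 135.6°, so the tip has to end at about 114.5°.

```bash
python3 -m inch '[{"tx":-4,"ty":0,"tz":0,"roll":0},{"tx":-4,"ty":-1,"tz":0,"roll":0},{"tx":-3,"ty":-3,"tz":0,"roll":0},{"tx":0,"ty":-4,"tz":0,"roll":0},{"tx":0,"ty":-4,"tz":0,"roll":0}]'; python3 -m inch '[{"tx":0,"ty":-2.5,"tz":2,"roll":0},{"tx":0,"ty":0,"tz":0,"roll":0},{"tx":0,"ty":0,"tz":0,"roll":0}]'; python3 go.py .0425 100 .042
```

```text
clock: 5.95
eef_pos: [0.5395, -0.0969, 0.125]
tcp_rot: [[-0.357, 0.934, 0.0], [0.934, 0.357, -0.001], [-0.001, -0.0, -1.0]]
wrist_force: [0.8, -0.2, 0.4]
width: 0.0002
grasp_force: 0.0
clock: 6.25
eef_pos: [0.5172, -0.1044, 0.1055]
tcp_rot: [[-0.358, 0.934, 0.0], [0.934, 0.358, -0.0], [-0.0, 0.0, -1.0]]
wrist_force: [-0.4, -0.9, -0.6]
width: 0.0
grasp_force: 0.0
t 6.25 tip [-0.00584633  0.04260041] 0.09150247242072022 ext 0.014 J [-19.  24. -21.  45.  -0.  50.] F [-0.4 -0.9 -0.6]
shift cm [-0.01 -0.17  4.95] xaxis 110.94780078927617 width 4.6767508587332914e-05 Rz [ 2.84360579e-04 -2.29826413e-04 -9.99999933e-01]
```

```bash
python3 -m inch '[{"tx":0,"ty":0,"tz":2.5,"roll":0},{"tx":0,"ty":0,"tz":2.4,"roll":0},{"tx":0,"ty":0,"tz":0,"roll":-0.4},{"tx":0.05,"ty":-0.6,"tz":0,"roll":-0.4},{"tx":0.03,"ty":-0.3,"tz":0,"roll":0}]'; python3 -m inch '[{"tx":0,"ty":-0.2,"tz":0,"roll":0},{"tx":0,"ty":-0.15,"tz":0,"roll":0},{"tx":0,"ty":0,"tz":0,"roll":0}]'; python3 go.py .0427 114.5 .042
```

```text
clock: 6.75
eef_pos: [0.5098, -0.1066, 0.0566]
tcp_rot: [[-0.437, 0.899, 0.001], [0.899, 0.437, -0.001], [-0.001, 0.001, -1.0]]
wrist_force: [-0.5, -0.2, 0.1]
width: 0.0001
grasp_force: 0.0
clock: 7.05
eef_pos: [0.5059, -0.108, 0.0567]
tcp_rot: [[-0.436, 0.9, 0.001], [0.9, 0.436, -0.0], [-0.001, 0.001, -1.0]]
wrist_force: [1.7, -0.2, 0.8]
width: 0.0003
grasp_force: 0.7
t 7.05 tip [-0.01714756  0.0390005 ] 0.04268190515708721 ext 0.014 J [-20.  27. -26.  38.   0.  44.] F [ 1.7 -0.2  0.8]
shift cm [ 0.01 -0.06  0.07] xaxis 115.86974910894322 width 0.000337336427027463 Rz [ 1.24810331e-03 -2.38153622e-04 -9.99999193e-01]
```

```bash
python3 -m inch '[{"tx":0,"ty":-0.06,"tz":0,"roll":0},{"tx":0,"ty":0,"tz":0,"roll":0},{"tx":0,"ty":0.4,"tz":0,"roll":0},{"tx":0,"ty":0,"tz":-2,"roll":0},{"tx":0,"ty":0,"tz":-4,"roll":0}]'; python3 -m inch '[{"tx":0,"ty":4,"tz":-1,"roll":0},{"tx":0,"ty":4,"tz":0,"roll":0},{"tx":2,"ty":4,"tz":0,"roll":0},{"tx":4,"ty":2,"tz":0,"roll":0},{"tx":4,"ty":0,"tz":0,"roll":0}]'
python3 - <<'E'
from h import *
import cv2
cv2.imwrite("pics/top5.png",ctrl.camera("top")[:,:,::-1])
E
python3 m.py pics/top5.png .055
```

```text
clock: 7.55
eef_pos: [0.5059, -0.1054, 0.1145]
tcp_rot: [[-0.437, 0.9, -0.006], [0.9, 0.437, 0.002], [0.004, -0.005, -1.0]]
wrist_force: [1.0, -0.3, 0.5]
width: 0.0001
grasp_force: 0.0
clock: 8.05
eef_pos: [0.592, 0.0469, 0.1257]
tcp_rot: [[-0.437, 0.899, 0.001], [0.899, 0.437, 0.0], [-0.0, 0.001, -1.0]]
wrist_force: [0.2, -0.3, -0.6]
width: 0.0
grasp_force: 0.0
centre [ 0.52389208 -0.14599882] corr 0.9780417441269227 notch angles mod120 [np.float64(140.69424685401867), np.float64(260.6942468540187), np.float64(20.694246854018672)]
ear 194.25 208.25 201.25
```

The notch is at 200.7° and the key at 200.3–201.3°, so they're aligned. Now over the hub.

```bash
python3 go.py .0012 45 .075
```

```text
t 8.1 tip [0.0641984  0.19865546] 0.11144922996894198 ext 0.014 J [-2. 29. -9. 52.  0. 62.] F [-2.7  4.9 -0.3]
shift cm [-14.99 -14.39   3.62] xaxis 116.1209648266944 width -0.00022455836192426373 Rz [-0.00383691  0.00263199 -0.99998918]
```

```bash
python3 -m inch '[{"tx":-3,"ty":-2.9,"tz":0,"roll":0},{"tx":-3,"ty":-2.9,"tz":0,"roll":0},{"tx":-3,"ty":-2.9,"tz":0,"roll":0},{"tx":-3,"ty":-2.9,"tz":0,"roll":0},{"tx":-3,"ty":-2.8,"tz":0,"roll":0}]'; python3 -m inch '[{"tx":0,"ty":0,"tz":2,"roll":0},{"tx":0,"ty":0,"tz":1.6,"roll":0},{"tx":0,"ty":0,"tz":0,"roll":0}]';python3 go.py .0012 45 .059
```

```text
clock: 8.6
eef_pos: [0.5254, -0.1544, 0.1262]
tcp_rot: [[-0.437, 0.899, -0.001], [0.899, 0.437, 0.0], [0.0, -0.001, -1.0]]
wrist_force: [1.5, -0.9, -0.0]
width: -0.0003
grasp_force: 0.0
clock: 8.9
eef_pos: [0.5246, -0.1528, 0.0884]
tcp_rot: [[-0.436, 0.9, -0.004], [0.9, 0.436, 0.002], [0.003, -0.003, -1.0]]
wrist_force: [0.5, -0.7, -0.3]
width: 0.0001
grasp_force: 0.0
t 8.9 tip [ 0.00160106 -0.00582167] 0.0744402292197304 ext 0.014 J [-24.  27. -19.  45.  -0.  40.] F [ 0.5 -0.7 -0.3]
shift cm [0.63 0.23 1.55] xaxis 115.85453528377353 width 0.00010583805441277279 Rz [-0.00392817  0.00151089 -0.99999114]
```

Correct the centring, go down to the hub, and press in small steps.

```bash
python3 -m inch '[{"tx":0.6,"ty":0.2,"tz":0.6,"roll":0},{"tx":0,"ty":0,"tz":0.6,"roll":0},{"tx":0,"ty":0,"tz":0,"roll":0}]';python3 go.py .0012 45 .059; python3 -m inch '[{"tx":0,"ty":0,"tz":0.3,"roll":0},{"tx":0,"ty":0,"tz":0.3,"roll":0},{"tx":0,"ty":0,"tz":0.3,"roll":0},{"tx":0,"ty":0,"tz":0,"roll":0}]';python3 go.py .0012 45 .047
```

```text
clock: 9.2
eef_pos: [0.5255, -0.1461, 0.078]
tcp_rot: [[-0.438, 0.899, -0.001], [0.899, 0.438, 0.0], [0.0, -0.0, -1.0]]
wrist_force: [0.0, 0.1, 0.8]
width: 0.0003
grasp_force: 0.0
t 9.2 tip [0.00245034 0.00088177] 0.0639631121314283 ext 0.014 J [-23.  27. -20.  43.  -0.  41.] F [0.  0.1 0.8]
shift cm [ 0.07 -0.15  0.5 ] xaxis 115.96539038293324 width 0.00027539495797266754 Rz [-5.87040206e-04  1.75372474e-04 -9.99999812e-01]
clock: 9.6
eef_pos: [0.5258, -0.1468, 0.0692]
tcp_rot: [[-0.437, 0.899, 0.0], [0.899, 0.437, -0.0], [-0.0, 0.0, -1.0]]
wrist_force: [-0.1, -0.2, 0.1]
width: 0.0001
grasp_force: 0.0
t 9.6 tip [0.00280759 0.00015405] 0.055195483809910365 ext 0.014 J [-23.  28. -20.  42.   0.  41.] F [-0.1 -0.2  0.1]
shift cm [ 0.15 -0.15  0.82] xaxis 115.90780984619653 width 0.0001220582981280181 Rz [ 3.53538954e-04 -7.13360463e-05 -9.99999935e-01]
```

```bash
python3 -m inch '[{"tx":0,"ty":-0.15,"tz":0.2,"roll":0},{"tx":0,"ty":0,"tz":0.2,"roll":0}]';python3 -m inch '[{"tx":0,"ty":0,"tz":0.2,"roll":0},{"tx":0,"ty":0,"tz":0.2,"roll":0}]';python3 go.py .0012 45 .047
```

```text
clock: 9.8
eef_pos: [0.525, -0.1475, 0.0656]
tcp_rot: [[-0.437, 0.899, 0.002], [0.899, 0.437, -0.0], [-0.001, 0.001, -1.0]]
wrist_force: [2.1, 0.9, 5.0]
width: -0.0001
grasp_force: 2.0
clock: 10.0
eef_pos: [0.5248, -0.1476, 0.0614]
tcp_rot: [[-0.437, 0.899, 0.001], [0.899, 0.437, -0.0], [-0.001, 0.001, -1.0]]
wrist_force: [3.8, 1.1, 4.5]
width: -0.0
grasp_force: 2.0
t 10.0 tip [ 0.00178806 -0.00055052] 0.047393133600839174 ext 0.014 J [-23.  29. -21.  40.   0.  41.] F [3.8 1.1 4.5]
shift cm [ 0.17 -0.02  0.04] xaxis 115.91238011645561 width -3.686988174967251e-05 Rz [ 1.03643465e-03 -2.44859442e-04 -9.99999433e-01]
```

It slides at about 4.5 N, which is the free fit. Press until it's firm.

```bash
python3 -m inch '[{"tx":0,"ty":0,"tz":0.15,"roll":0},{"tx":0,"ty":0,"tz":0.15,"roll":0},{"tx":0,"ty":0,"tz":0,"roll":0},{"tx":0,"ty":0,"tz":0,"roll":0}]';python3 go.py .0012 45 .047
```

```text
clock: 10.4
eef_pos: [0.525, -0.1476, 0.0605]
tcp_rot: [[-0.437, 0.899, 0.002], [0.899, 0.437, -0.001], [-0.002, 0.002, -1.0]]
wrist_force: [-4.1, 4.5, 31.5]
width: 0.0001
grasp_force: 16.0
t 10.4 tip [ 0.00198645 -0.0006151 ] 0.04654885443830072 ext 0.014 J [-23.  29. -21.  40.   0.  41.] F [-4.1  4.5 31.5]
shift cm [ 0.18 -0.04 -0.05] xaxis 115.92038650860047 width 0.00011069073819475216 Rz [ 2.11261576e-03 -8.59868276e-04 -9.99997399e-01]
```

At 31 N it has stopped firmly with the tip at 46.5 mm, so the flange is home. Retreat and check.

```bash
python3 -m inch '[{"tx":0,"ty":0,"tz":-0.5,"roll":0},{"tx":0,"ty":0,"tz":-2,"roll":0},{"tx":0,"ty":0,"tz":-4,"roll":0},{"tx":0,"ty":0,"tz":-4,"roll":0},{"tx":3,"ty":3,"tz":0,"roll":0}]'; python3 -m inch '[{"tx":3,"ty":3,"tz":0,"roll":0},{"tx":3,"ty":3,"tz":0,"roll":0},{"tx":3,"ty":3,"tz":0,"roll":0},{"tx":3,"ty":3,"tz":0,"roll":0},{"tx":0,"ty":0,"tz":0,"roll":0}]'
python3 - <<'E'
from h import *
import cv2
im=ctrl.camera("top")[:,:,::-1];cv2.imwrite("pics/top6.png",im)
a=cv2.resize(im[145:265,235:365],(433,400),interpolation=cv2.INTER_CUBIC)
s=cv2.resize(ctrl.camera("side")[165:275,180:280,::-1],(364,400),interpolation=cv2.INTER_CUBIC)
cv2.imwrite("pics/f6.png",np.hstack([a,s]))
E
python3 m.py pics/top6.png .043
```

```text
clock: 10.9
eef_pos: [0.5397, -0.1113, 0.1677]
tcp_rot: [[-0.432, 0.902, 0.005], [0.902, 0.432, -0.004], [-0.006, 0.003, -1.0]]
wrist_force: [2.1, 0.2, -0.7]
width: 0.0002
grasp_force: 0.0
clock: 11.4
eef_pos: [0.5937, 0.0571, 0.1623]
tcp_rot: [[-0.441, 0.898, -0.001], [0.898, 0.441, 0.001], [0.001, -0.001, -1.0]]
wrist_force: [-0.1, -0.8, -0.5]
width: 0.0002
grasp_force: 0.0
centre [ 0.5236799  -0.14638457] corr 0.9912524752716793 notch angles mod120 [np.float64(140.64375894893277), np.float64(260.64375894893277), np.float64(20.64375894893277)]
ear 194.0 208.0 201.0
```

View pics/f6.png

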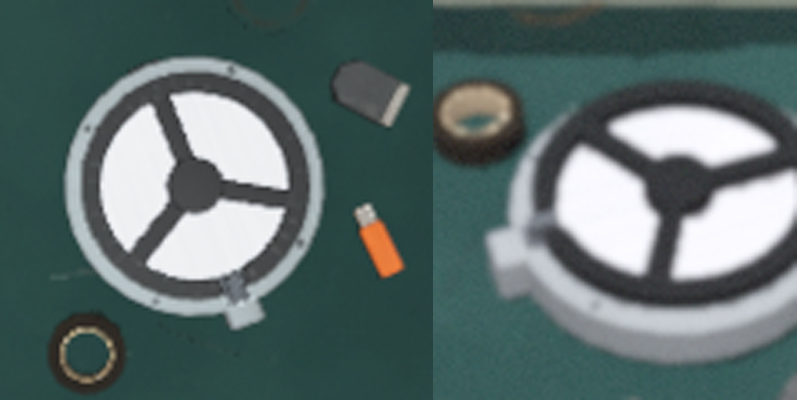

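The flange sits low, with the key in its notch at (235,288) left and (543,225) right. The tape, stick and plug haven't moved and the hand is clear.

```bash
python3 -c "
from station import ctrl
print(ctrl.close_job())"
```

```text
the job is handed in; nothing more can be done
None
```

The flange was turned about 84° until its notch stood over the key, then pressed to a firm stop (hub about 46.5 mm above the bench, nominal home height 47 mm). The last pictures show the key in the notch, the tape, stick and plug where they were, and the hand clear. The job was handed in at about 11.5 s and returned no verdict.

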